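# Tip the rolling pin out of its tube and lay it in the tray

### The job

Lift the clear storage tube out of its cradle and tip it mouth down until the rolling pin inside slides partly out, so that a good finger-hold of it sticks out of the mouth but it does not fall out. Set the tube back in its cradle with the mouth facing the same way as before and let go of it, then grip the pin by its exposed end, draw it right out while the tube stays in its cradle, and lower it into the shallow tray so that it lies flat inside (do not drop it in), without knocking the dishes and utensils around out of place.

Things in the scene. Friction and masses are not known exactly. Their poses are not given: they have to be found in the camera images.
- tube_center (a point): clear plastic storage tube, loose, about 200 g: 200 mm long, 48 mm outside diameter, 40 mm bore, closed by a 6 mm end with a grey cap band (51 mm diameter, last 14 mm), open at the other end. Point on its axis, half-way along; x axis points along the tube to the open mouth (100 mm away). It starts lying level in the cradle, axis 55 mm above the table.
- tube_mouth (a point): centre of the tube's open mouth, same axes as the tube (x points out of the mouth)
- pin_center (a point): plain straight wooden rolling pin, loose, about 80 g: a 170 mm long, 30 mm diameter cylinder. Point on its axis, half-way along; x axis along the pin, pointing out of the tube's mouth at the start. It starts wholly inside the tube, its end 11 to 23 mm short of the mouth, lying on the bottom of the bore (its axis 5 mm below the tube's).
- cradle_axis (a point): fixed steel cradle: base plate 160 x 70 mm, 6 mm thick, and two 90-degree V supports, each 16 mm wide, 65 mm either side of the middle, tops 51 mm above the table; between them the tube is free for gripping. Point where the tube's centre belongs, 55 mm above the table; x axis along the cradle, to the mouth side. The table is bare for 150 mm beyond the mouth end.
- tray_floor (a point): fixed shallow aluminium tray, outside 238 x 120 mm, inside 230 x 112 mm, rim 18 mm above the table, floor 4 mm thick. Point in the middle of the inner floor (4 mm above the table); x axis along the tray's length, z up
- pin: the same rolling pin; it begins to slide when the tube is tipped 20 to 29 degrees from level, depending on friction, then runs until something stops it (such as the table under its end) or the tube is levelled; in a level tube it stays put
- tube: the storage tube (see its centre point)
- bowl_center (a point): bystander, to be left alone: small open steel bowl, 130 mm across, 55 mm high; point half-way up
- jar_center (a point): bystander, to be left alone: white jar with a steel lid, 60 mm across, 100 mm high; point half-way up
- cup_center (a point): bystander, to be left alone: open steel cup, 70 mm across the rim, 80 mm high; point half-way up
- scraper_center (a point): bystander, to be left alone: dough scraper lying flat: 110 mm square steel blade with a wooden grip along one edge, 15 mm thick; point at the blade's centre
- spatula_grip (a point): bystander, to be left alone: spatula lying flat, black handle; point at its handle
Mind the look-alikes: they are no part of the job. What is shaped like the tube but yellow is not meant. What is shaped like the part that bears cradle_axis but orange or red is not meant.

How it is judged:
By the outcome, as a careful person would: the job done as asked, in the order asked, and still so for the second after the job is handed in, with the robot touching nothing.
It also fails if it takes over 61 s, if anything falls off the work surface, if the arm or the gripper's body presses on something with over 40 N, if the wrist force passes 120 N, or if a joint passes its speed limit or range.

### The arm

A 6-joint arm with a two-finger parallel gripper is mounted at the origin on the work surface. World frame = base frame: x ahead of the robot, y to its left, z up, the work surface at z = 0. Lengths are in mm, angles in rad, forces in N, time in s.
With the tool pointing down it reaches from about 250 to 800 mm from the base axis. Payload 8.5 kg.
Tool frame: the origin (TCP) lies between the finger pads; the fingertips stand robot.tip_reach ahead of it and the grasp point (between the pads) is the TCP (robot.tip_reach is the distance from the TCP to the fingertips, in mm); z points along the fingers, y is the line along which they close (so a half turn about z gives the same grasp; the last joint's range is limited). The gripper opens to 85 mm and grips with 20 to 120 N. Pads are 22 mm wide; open, the fingers measure 114 mm over their backs; the gripper's body (76 mm by 85 mm) begins 54 mm behind the grasp point. The pads swing forward as they close: fully open they stand 13 mm farther back than shut.
Start: joints at [0, 0.238, -0.013, 1.319, 0, 1.571], TCP at [524.958, -0, 250.276] pointing down, gripper open.
Joint ranges: [-2.66, 2.66], [-1.03, 1.9], [-1.14, 1.46], [-1.82, 2.27], [-1.45, 1.34], [-3.14, 3.14]. Speed limits (rad/s): [2.22, 2.22, 2.79, 3.14, 3.14, 3.14].

### API

Orientations are given as a unit quaternion [x, y, z, w].
In Python, from workcell import robot gives the robot as it stands. Calls block until the motion is done:
- robot.goto(position, orientation): joint-space move of the TCP to a pose.
- robot.move_linear(position, ori=None, max_speed=150): straight line of the TCP; ori=None keeps the orientation; max_speed is the mean speed in mm/s.
- robot.set_joints(angles): joint-space move.
- robot.move_gripper(opening, newtons=None): finger opening in mm; newtons is the grip in N (None keeps the last); returns when the fingers have stopped.
- robot.sleep(seconds).
- robot.solve_ik(position, orientation): joint angles nearest the present ones, or None.
- robot.capture(name): name is "scene" or "side" or "wrist"; returns a dict with "image" (420x560x3 uint8, blue, green, red), "vertical_fov" (degrees; the focal length in pixels is half the picture's height over the tangent of half this angle, whatever the lens; pixels are square), "cx", "cy" (the principal point, pixels), "distortion" ([k1, k2, p1, p2, k3] as OpenCV has them; the pictures are not rectified), "T" (4x4, takes a point from camera to world coordinates). Camera axes: x right, y down, z forward; pixel columns grow to the right and rows downward; lengths in mm; the calibration is good to about 2 mm. A picture is of the moment at which its call begins. There is no depth.
A pose or a line that the arm cannot do raises robot.IKError and nothing moves.
- robot.close_job(): hands the job in; it is judged then, once.
Trained networks look in a picture, given as the dict that the camera call returned (one of the last four; its "shot" number tells which), for a name from the list of things; names that differ only in an ending like _2 or _b are one class to them, and where a whole thing is asked for, a point or a joint stands for the part that bears it (a point fixed in the world has none). Each returns a list of dicts, best first, with "score" (0 to 1); they miss things now and then, are a little off and sometimes report something else, mostly with a low value. They report only what shows in the picture. A call takes as long as a camera call. They do not tell look-alikes from the thing itself.
- robot.silhouettes(thing, picture): "pixels" (420x560 bool, what is visible of it) and "extent" ([left, top, right, bottom] in pixels, round what is visible of it).
- robot.tip_of(thing, picture): "at" ([column, row] in pixels: a listed point, or the origin of a listed thing).
Readings, each from a call of its own:
- robot.get_t(): time.
- robot.get_joints(): joint angles.
- robot.get_qd(): joint speeds.
- robot.get_effort(): joint torques, N m.
- robot.get_ee_pos(): TCP position.
- robot.get_ee_rot(): TCP orientation.
- robot.get_contact_force(): force on the tool from outside, world axes, zero at the start.
- robot.get_wrist_torque(): the same for the moment, N m.
- robot.get_finger_gap(): finger opening in mm.
- robot.get_grasp_force(): force on a finger pad.
Only numpy, scipy, OpenCV 4.12 (cv2) and the standard library are available. Lean on these libraries where they do the work, as an engineer would, in place of code of your own. Each camera call takes 0.05 s, during which the arm holds its last target. There are 200 camera calls.

## Working session

There is one attempt and no reset: what is moved stays moved. The work goes in short steps, each a Python script; the robot and the scene stay as the last script left them, time stands still between calls to the robot, and variables do not carry over. Pictures are saved under pics/ and viewed, at most 10 in all, crops included, and the job is handed in when it is done.

```bash
mkdir -p pics; ls; cat > h.py <<'E'
import numpy as np, cv2
from scipy.spatial.transform import Rotation as R
from workcell import robot
def K(p):
    f=210/np.tan(np.radians(p["vertical_fov"])/2)
    return np.array([[f,0,p["cx"]],[0,f,p["cy"]],[0,0,1.]])
def ray(p,uv):
    q=cv2.undistortPoints(np.array([[uv]],float),K(p),np.array(p["distortion"],float))[0,0]
    T=np.array(p["T"]); return T[:3,3],T[:3,:3]@np.array([q[0],q[1],1.])
def onz(p,uv,z):
    o,d=ray(p,uv); return o+d*(z-o[2])/d[2]
def tri(rs):
    A=0;b=0
    for o,d in rs:
        d=d/np.linalg.norm(d);P=np.eye(3)-np.outer(d,d);A=A+P;b=b+P@o
    return np.linalg.solve(A,b)
def proj(p,X):
    T=np.linalg.inv(np.array(p["T"]));r=cv2.Rodrigues(T[:3,:3])[0]
    return cv2.projectPoints(np.array(X,float).reshape(-1,3),r,T[:3,3],K(p),np.array(p["distortion"],float))[0][:,0]
E
python3 - <<'E'
from h import *
print(robot.tip_reach, robot.get_ee_rot())
H=dict(tube_center=55,tube_mouth=55,pin_center=50,cradle_axis=55,tray_floor=4,bowl_center=27,jar_center=50,cup_center=40,scraper_center=2,spatula_grip=8)
for c in ("scene","side"):
    p=robot.capture(c); cv2.imwrite(f"pics/{c}0.png",p["image"])
    print(c,np.round(np.array(p["T"]),2).tolist())
    for n,z in H.items():
        for d in robot.tip_of(n,p)[:3]:
            print(n,round(d["score"],2),np.round(d["at"]),np.round(onz(p,d["at"],z)))
E
```

```text
pics
19.0 [ 7.07111820e-01  7.07101386e-01 -5.10294070e-04 -4.93962770e-04]
scene [[-0.13, 0.83, -0.55, 1170.4], [0.99, 0.11, -0.07, 92.25], [0.01, -0.55, -0.83, 1094.0], [0.0, 0.0, 0.0, 1.0]]
tube_center 0.91 [236. 333.] [820. -26.  55.]
tube_center 0.89 [223. 194.] [ 449. -125.   55.]
tube_center 0.81 [288. 264.] [634.  69.  55.]
tube_mouth 0.96 [212. 222.] [ 539. -136.   55.]
tube_mouth 0.8 [210. 372.] [912. -66.  55.]
tube_mouth 0.61 [249. 258.] [629. -27.  55.]
cradle_axis 0.88 [406. 144.] [205. 362.  55.]
cradle_axis 0.75 [138. 320.] [ 821. -249.   55.]
cradle_axis 0.73 [286. 259.] [621.  62.  55.]
tray_floor 0.89 [328. 213.] [438. 157.   4.]
bowl_center 0.7 [ 96. 208.] [ 522. -459.   27.]
bowl_center 0.17 [177. 153.] [ 306. -289.   27.]
jar_center 0.75 [418. 270.] [605. 381.  50.]
cup_center 0.57 [106. 259.] [ 672. -379.   40.]
scraper_center 0.56 [409. 218.] [423. 377.   2.]
scraper_center 0.53 [288. 259.] [591.  66.   2.]
spatula_grip 0.96 [175. 149.] [ 277. -306.    8.]
side [[1.0, -0.04, 0.06, 448.19], [-0.07, -0.52, 0.85, -1192.18], [-0.0, -0.85, -0.53, 796.6], [0.0, 0.0,
[... 162 characters left out ...]
 0.96 [287. 245.] [ 527. -171.   55.]
tube_mouth 0.87 [413. 226.] [ 891. -107.   55.]
tube_mouth 0.59 [322. 218.] [640. -45.  55.]
cradle_axis 0.8 [316. 201.] [633.  54.  55.]
cradle_axis 0.78 [189. 163.] [217. 355.  55.]
cradle_axis 0.65 [401. 259.] [ 816. -255.   55.]
tray_floor 0.95 [246. 199.] [418. 167.   4.]
bowl_center 0.67 [293. 333.] [ 518. -460.   27.]
jar_center 0.97 [293. 156.] [593. 394.  50.]
jar_center 0.44 [311. 195.] [624. 101.  50.]
cup_center 0.67 [356. 300.] [ 673. -380.   40.]
scraper_center 0.74 [245. 166.] [415. 422.   2.]
scraper_center 0.22 [315. 201.] [645. 144.   2.]
spatula_grip 0.83 [195. 295.] [ 289. -298.    8.]
spatula_grip 0.57 [294. 331.] [ 521. -437.    8.]
```

View pics/scene0.png

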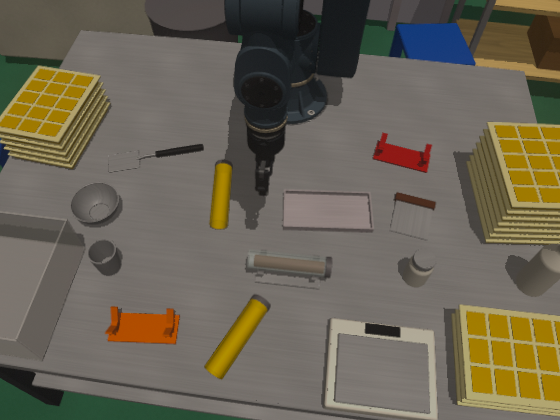

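View pics/side0.png

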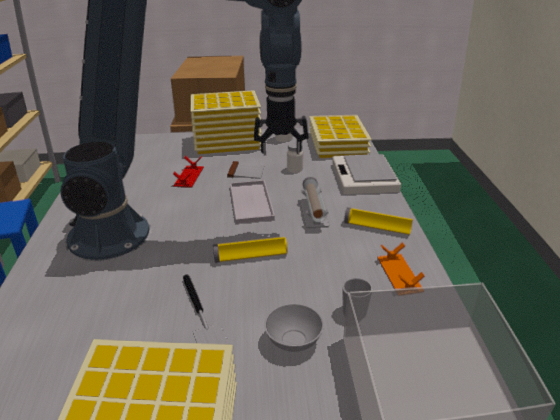

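The real set-up is the grey cradle at the centre: the clear tube runs between (250,262) and (330,267) in the scene view, with its grey cap at y+ and its mouth at y−. The tray is at (328,212). The yellow tubes and the orange and red cradles are decoys. Next I move above the tube for a close look.

```bash
cat >> h.py <<'E'
def down(u,th=0):
    u=np.array([u[0],u[1],0.]);u/=np.linalg.norm(u);zw=np.array([0,0,1.])
    y=np.cross(zw,u); M=np.c_[-u,y,-zw]
    return (R.from_rotvec(y*th)*R.from_matrix(M)).as_quat()
E
python3 - <<'E'
from h import *
s=robot.capture("scene");d=robot.capture("side")
def pick(n,p,X):
    g=proj(p,X)[0]; L=[np.array(e["at"]) for e in robot.tip_of(n,p)]
    L=[a for a in L if np.linalg.norm(a-g)<25]
    return min(L,key=lambda a:np.linalg.norm(a-g)) if L else None
E={}
for n,X in dict(tube_center=(632,70,55),tube_mouth=(632,-35,55),cradle_axis=(628,60,55),tray_floor=(428,162,4)).items():
    a,b=pick(n,s,X),pick(n,d,X)
    if a is None or b is None: print(n,a,b);continue
    E[n]=tri([ray(s,a),ray(d,b)]); print(n,np.round(E[n]))
c,m=E.get("tube_center",np.array([632,65,55])),E.get("tube_mouth",np.array([633,-35,55]))
u=(m-c)[:2];u/=np.linalg.norm(u);print(u,np.linalg.norm(m-c))
for th in (0,20,38):
    print(th,robot.solve_ik([c[0],c[1],110],down(u,np.radians(th))))
robot.goto([c[0],c[1]-20,260],down(u))
w=robot.capture("wrist");cv2.imwrite("pics/w1.png",w["image"])
print(np.round(np.array(w["T"]),2).tolist())
H=dict(tube_center=55,tube_mouth=55,pin_center=50,cradle_axis=55,tray_floor=4)
for n,z in H.items():
    for e in robot.tip_of(n,w)[:2]: print(n,round(e["score"],2),np.round(e["at"]),np.round(onz(w,e["at"],z),1))
print(robot.get_t())
E
```

```text
tube_center [633.  71.  56.]
tube_mouth [636. -27.  45.]
cradle_axis [631.  72.  52.]
tray_floor [425. 160.  -6.]
[ 0.02456105 -0.99969833] 98.85304738985253
0 [0.11227248 0.49968775 0.01932438 1.09043295 0.         1.65850529]
20 [-4.24803394e-02  5.16294948e-01  4.46790316e-04  1.07932703e+00
  3.48248277e-01  1.49946389e+00]
38 [-0.16437486  0.59467829  0.01785381  1.1396702   0.64939577  1.33273716]
[[1.0, 0.03, 0.0, 632.03], [0.03, -0.97, -0.26, 116.59], [-0.0, 0.26, -0.97, 382.24], [0.0, 0.0, 0.0, 1.0]]
tube_center 0.82 [280. 170.] [631.9  69.4  55. ]
tube_center 0.59 [454. 259.] [801.9 -13.1  55. ]
tube_mouth 0.81 [530. 294.] [882.  -48.1  55. ]
tube_mouth 0.77 [276. 267.] [630.3 -26.3  55. ]
tray_floor 0.82 [85. 71.] [439.  153.4   4. ]
2.45
```

View pics/w1.png

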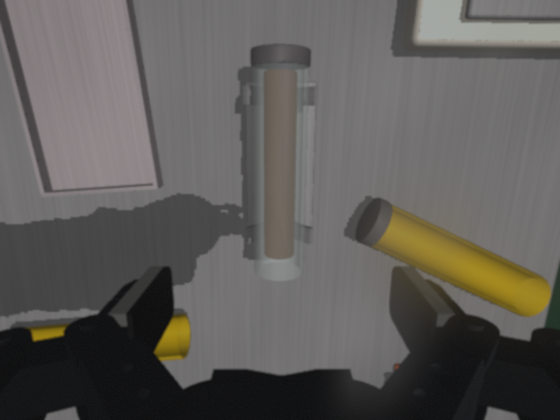

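The wrist view shows the clear tube upright in the picture: cap at (280,57), mouth at (277,267), pin from row 70 to 257, and V supports near rows 95 and 232. I'll compute the axis from these and get the tray outline from its corners.

```bash
python3 - <<'E'
from h import *
w=robot.capture("wrist")
for uv,z in [((280,67),55),((280,80),50),((279,250),50),((277,267),55),((244,85),51),((316,85),51),((247,226),51),((313,228),51)]: print(uv,np.round(onz(w,uv,z),1))
for uv in [(43,193),(158,186),(127,0)]: print("tray",np.round(onz(w,uv,18),1))
s=robot.capture("scene")
sl=robot.silhouettes("tray_floor",s)
m=sl[0]["pixels"].astype(np.uint8);c=max(cv2.findContours(m,0,2)[0],key=cv2.contourArea)
P=np.array([onz(s,q[0],18)[:2] for q in c],np.float32);print(sl[0]["score"],sl[0]["extent"],cv2.minAreaRect(P))
# tube, pin silhouettes in wrist
for n,z in (("pin",50),("tube",55)):
    for e in robot.silhouettes(n,w):
        m=e["pixels"];v,x=np.nonzero(m)
        if abs(x.mean()-280)<40:
            for r in range(v.min(),v.max(),25):
                xs=x[v==r]
                if len(xs):print(n,r,np.round(onz(w,((xs.min()+xs.max())/2,r),z),1),np.ptp(xs))
E
```

```text
(280, 67) [629.2 156.   55. ]
(280, 80) [629.4 146.1  50. ]
(279, 250) [632.1 -11.7  50. ]
(277, 267) [630.5 -27.7  55. ]
(244, 85) [598.1 141.1  51. ]
(316, 85) [660.9 142.6  51. ]
(247, 226) [600.6  12.6  51. ]
(313, 228) [664.5  12.1  51. ]
tray [388.5  32.8  18. ]
tray [506.2  43.2  18. ]
tray [490.1 212.5  18. ]
0.57 [285.3, 189.2, 372.6, 234.8] ((438.82366943359375, 160.9951629638672), (130.98805236816406, 222.9066162109375), 5.665445804595947)
tube 43 [626.6 174.5  55. ] 17
tube 68 [629.6 155.2  55. ] 55
tube 93 [630.1 135.1  55. ] 55
tube 118 [630.2 114.2  55. ] 54
tube 143 [630.7  92.5  55. ] 52
tube 168 [631.2  70.   55. ] 52
tube 193 [631.3  46.7  55. ] 51
tube 218 [631.4  22.5  55. ] 50
tube 243 [632.9  -2.6  55. ] 48
tube 268 [632.5 -28.7  55. ] 48
```

```bash
cat >> h.py <<'E'
C=np.array([631.,72.,55.]); U=np.array([.0148,-1,0]);U/=np.linalg.norm(U)
EXP=60.
def tip(deg,shift=130,zm=None):
    th=np.radians(deg)
    if zm is None: zm=EXP*np.sin(th)+20*np.cos(th)+1
    m=C+U*(100+shift); m[2]=zm
    return m-100*(U*np.cos(th)-np.array([0,0,np.sin(th)])), down(U,th)
E
python3 - <<'E'
from h import *
for d in (18,27,36):
    assert robot.solve_ik(*tip(d)) is not None
robot.goto(C+[0,0,70],down(U)); robot.move_linear(C,max_speed=80)
robot.move_gripper(40,60); print(robot.get_finger_gap(),robot.get_grasp_force())
robot.move_linear(C+[0,0,60],max_speed=80)
print(robot.get_contact_force())
robot.move_linear(*tip(10,zm=80),max_speed=120)
robot.move_linear(*tip(17),max_speed=60)
for d in (22,27,32,37): robot.move_linear(*tip(d),max_speed=35)
robot.sleep(.5)
p=robot.capture("side");cv2.imwrite("pics/s2.png",cv2.resize(p["image"][150:330,220:460],None,fx=2.5,fy=2.5))
w=robot.capture("wrist");cv2.imwrite("pics/w2.png",w["image"])
print(robot.get_t(),robot.get_contact_force(),robot.get_ee_pos(),tip(37)[0])
E
```

```text
46.91783938462262 63.23385497555137
[-0.57727488  1.18813635 -3.12894299]
10.1917 [-0.14105434 -0.31158003 -2.27973146] [633.22609356 -78.09165144 113.27677749] [633.22177613 -78.12000875 113.26311391]
```

View pics/s2.png

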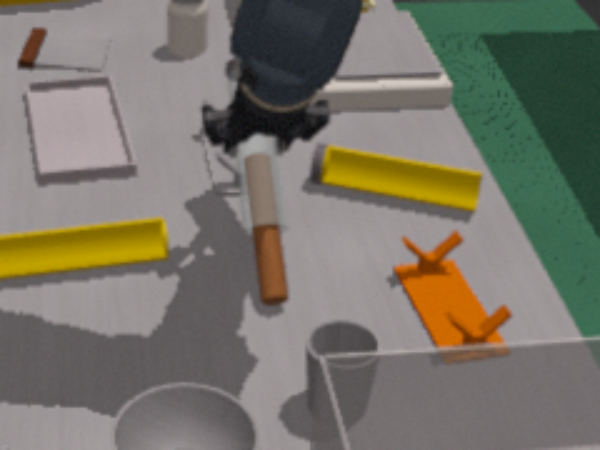

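View pics/w2.png

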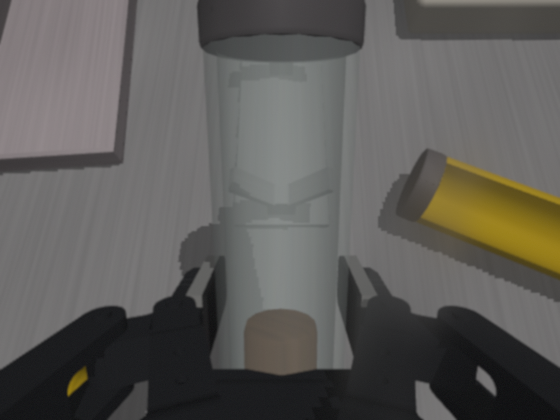

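The pin sticks out about 60 mm and its end rests on the table, near (273,298) in the crop. Next I level the tube while keeping that contact, put it back in the cradle, and look again.

```bash
python3 - <<'E'
from h import *
for d in (31,25,19,14): robot.move_linear(*tip(d),max_speed=45)
a,q=tip(14); robot.move_linear(a+[0,0,15],max_speed=40)
robot.move_linear(*tip(2,zm=110),max_speed=80)
robot.move_linear(C+[0,0,50],down(U),max_speed=100)
print(robot.get_contact_force())
robot.move_linear(C+[0,0,6],max_speed=80)
robot.move_linear(C+[0,0,.3],max_speed=20)
print(robot.get_contact_force(),robot.get_ee_pos())
robot.move_gripper(80)
robot.move_linear(C+[0,0,75],max_speed=120)
robot.goto(C+U*110+[0,0,205],down(U))
w=robot.capture("wrist");cv2.imwrite("pics/w3.png",w["image"])
for n,z in (("pin",50),("tube",55)):
    for e in robot.silhouettes(n,w):
        m=e["pixels"];v,x=np.nonzero(m)
        print(n,e["score"],e["extent"])
        if abs(x.mean()-280)<60:
            for r in np.linspace(v.min(),v.max(),8).astype(int):
                xs=x[v==r]
                if len(xs):print(r,np.round(onz(w,((xs.min()+xs.max())/2,r),z),1),np.ptp(xs))
for n,z in (("tube_mouth",55),("tube_center",55),("pin_center",50)):
    for e in robot.tip_of(n,w): print(n,e["score"],np.round(e["at"]),np.round(onz(w,e["at"],z),1))
print(robot.get_t())
E
```

```text
[-0.33711974 -0.48187948 -2.51755903]
[-3.00859635  0.0964266   2.956418  ] [630.82949397  72.04203365  55.69466111]
pin 0.84 [266.2, 185.9, 300.8, 275.7]
184 [621.4 -33.8  50. ] 4
196 [633.2 -45.1  50. ] 31
209 [633.  -57.7  50. ] 30
221 [634.1 -69.6  50. ] 30
234 [634.3 -82.7  50. ] 30
246 [635. -95.  50.] 29
259 [ 634.7 -108.6   50. ] 28
272 [ 635.5 -122.5   50. ] 13
tube 0.94 [364.1, 106.8, 560.0, 234.6]
tube 0.87 [252.9, 0.0, 314.8, 187.4]
0 [630.6 117.4  55. ] 59
26 [630.5  98.6  55. ] 58
53 [630.8  78.2  55. ] 56
79 [631.2  57.9  55. ] 56
106 [631.1  35.9  55. ] 55
132 [632.3  13.9  55. ] 55
159 [632.2  -9.9  55. ] 52
186 [632.1 -34.6  55. ] 7
tube 0.84 [0.0, 243.7, 186.7, 304.3]
tube_mouth 0.92 [183. 262.] [ 537.5 -110.8   55. ]
tube_mouth 0.73 [277. 179.] [628.1 -28.   55. ]
tube_mouth 0.71 [553. 212.] [883.7 -55.8  55. ]
tube_center 0.97 [283.  63.] [631.8  70.8  55. ]
tube_center 0.79 [ 89. 270.] [ 445.4 -120.4   55. ]
tube_center 0.58 [470. 173.] [802.8 -20.2  55. ]
pin_center 0.9 [278. 188.] [629.  -37.2  50. ]
pin_center 0.68 [282. 190.] [632.4 -39.2  50. ]
pin_center 0.62 [283. 180.] [633.1 -29.4  50. ]
18.025
```

View pics/w3.png

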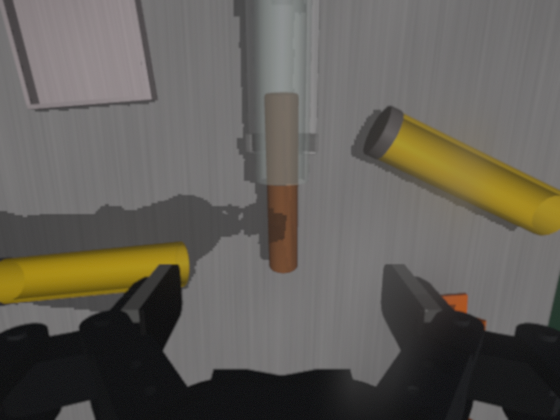

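The tube is back in its cradle, with its mouth at about row 183. The exposed pin runs from there to (283,272), about 85 mm, so it may be drooping. I'll fit its end position and tilt from all three views before gripping.

```bash
python3 - <<'E'
from h import *
from scipy.optimize import minimize
V=[]
for c in ("wrist","scene","side"):
    p=robot.capture(c)
    L=robot.silhouettes("pin",p); g=proj(p,[633,-75,50])[0]
    L=[e for e in L if np.linalg.norm(np.array(e["extent"]).reshape(2,2).mean(0)-g)<40]
    if c!="wrist": cv2.imwrite(f"pics/{c}4.png",cv2.resize(p["image"][int(g[1])-60:int(g[1])+60,int(g[0])-80:int(g[0])+80],None,fx=4,fy=4))
    if L: V.append((p,L[0]["pixels"])); print(c,L[0]["score"],L[0]["extent"])
t=np.linspace(0,2*np.pi,40)
def rend(p,x):
    # x: front end y, front z, z at mouth, front x
    a=np.array([632.4,-29,x[2]]);b=np.array([x[3],x[0],x[1]]);d=(b-a)/np.linalg.norm(b-a)
    n=np.cross(d,[0,0,1.]);n/=np.linalg.norm(n);k=np.cross(n,d)
    ring=15*(np.outer(np.cos(t),n)+np.outer(np.sin(t),k))
    S=8;im=np.zeros((420,560),np.uint8)
    h=cv2.convexHull(np.float32(proj(p,np.r_[a+ring,b+ring])))
    cv2.fillConvexPoly(im,np.int32(np.round(h*256)),255,cv2.LINE_AA,8); return im/255.
def cost(x,vs=V):
    s=0
    for p,m in vs:
        r=rend(p,x); m=m.astype(float); s+=1-np.minimum(r,m).sum()/np.maximum(r,m).sum()
    return s
for vs in (V,V[:1]+V[1:2],V[:1]+V[2:]):
  best=min((minimize(cost,x0,(vs,),method="Nelder-Mead",options=dict(initial_simplex=np.array(x0)+np.r_[np.zeros((1,4)),np.diag([8,6,5,3])])) for x0 in ([-115,50,50,634],[-110,42,47,634])),key=lambda r:r.fun)
  print(np.round(best.x,1),round(best.fun,3))
E
```

```text
wrist 0.96 [267.2, 187.6, 298.8, 275.9]
scene 0.56 [209.3, 254.0, 248.0, 268.2]
side 0.67 [312.5, 206.7, 332.4, 243.5]
[-118.5   36.8   55.8  635. ] 0.5
[-118.7   42.    46.5  635.5] 0.336
[-118.4   37.    59.5  634.5] 0.304
```

View pics/scene4.png

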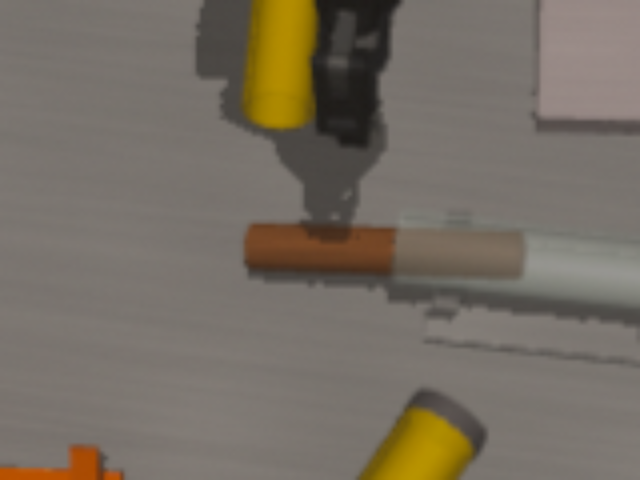

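The scene crop shows the pin sloping relative to the tube: its front end is at y≈−118 and it droops about 7°, with the tail against the bore top. I'll grip it with the tool tilted to match, level it about the mouth, draw it out, and carry it to hover over the tray.

```bash
cat >> h.py <<'E'
OFF=7.
def pingrip(axis_pt,u,th=0):
    q=down(u,th); return np.array(axis_pt)-OFF*R.from_quat(q).as_matrix()[:,2], q
E
python3 - <<'E'
from h import *
dl=np.radians(6.8); Up=np.array([.026,-1,0]);Up/=np.linalg.norm(Up)
M=np.array([632.4,-29,50.])
g=M+40*(Up*np.cos(dl)-np.array([0,0,np.sin(dl)]))
a,q=pingrip(g,Up,dl); back=-R.from_quat(q).as_matrix()[:,2]
robot.move_gripper(60)
robot.goto(a+60*back,q); robot.move_linear(a,max_speed=80)
robot.move_gripper(20,70); print("gap",robot.get_finger_gap(),robot.get_grasp_force(),robot.get_contact_force())
M2=M+[0,0,4]
b,q2=pingrip(M2+40*U,U); robot.move_linear(b,q2,max_speed=25); print(robot.get_contact_force())
robot.move_linear(b+U*70,max_speed=60); print(robot.get_contact_force())
robot.move_linear(b+U*130,max_speed=100)
robot.move_linear(b+U*130+[0,0,120],max_speed=150)
ut=np.array([.093,-.996,0])
t,q3=pingrip(np.array([438,158,110.])+ut*40,ut)
robot.goto(t,q3); print(robot.get_finger_gap(),robot.get_ee_pos(),t)
w=robot.capture("wrist");cv2.imwrite("pics/w5.png",w["image"])
s=robot.capture("scene");g=proj(s,[540,70,30])[0]
cv2.imwrite("pics/s5.png",cv2.resize(s["image"][150:300,180:400],None,fx=3.5,fy=3.5))
for e in robot.tip_of("tray_floor",s)[:1]: print(onz(s,e["at"],4))
print(robot.get_t())
E
```

```text
gap 27.72498778053753 68.73806118965149 [ 0.34606265 -0.32069362  2.4671808 ]
[-0.65589832  0.0916181  -1.69664903]
[-0.85314218  0.15912245 -0.67498396]
27.589632679324676 [442.84295377 117.87527553 117.27026108] [441.72 118.16 117.  ]
[432.07311457 159.16429605   4.        ]
25.675
```

View pics/w5.png

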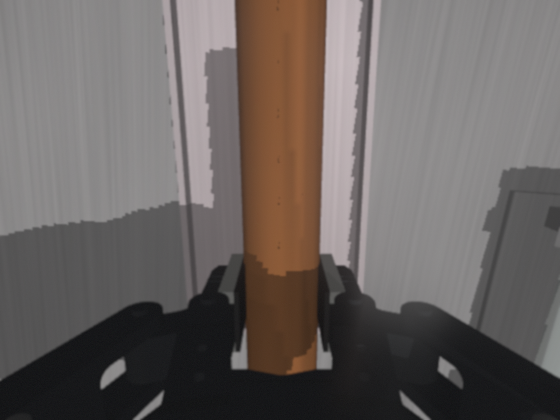

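View pics/s5.png

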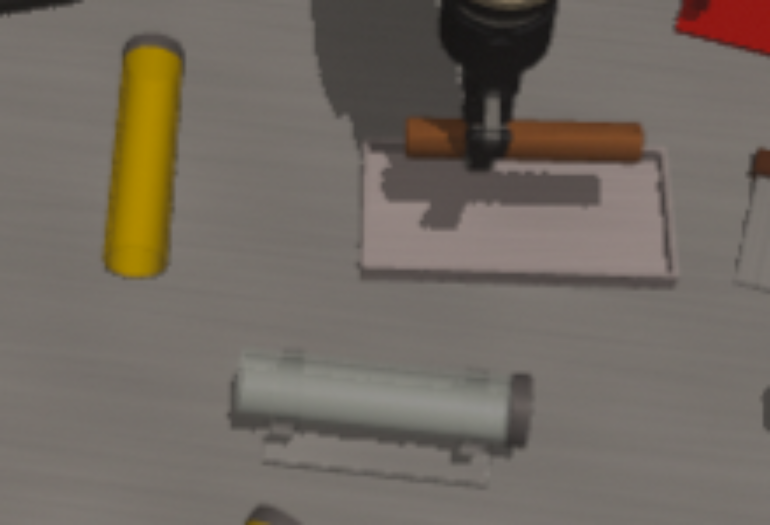

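The tube stays in its cradle, and the pin hangs level over the tray, which sits at (365–675, 150–280) in the crop. I'll lower it with a force check.

```bash
python3 - <<'E'
from h import *
ut=np.array([.093,-.996,0])
f=lambda z: pingrip(np.array([438,158,z])+ut*40,ut)
robot.move_linear(*f(26),max_speed=100); robot.sleep(.3)
f0=robot.get_contact_force()[2]
z=26
while z>17.5:
    z-=.5; robot.move_linear(*f(z),max_speed=20); d=robot.get_contact_force()[2]-f0
    if d>1.5: break
print(z,d,robot.get_wrist_torque())
if z>19:   # one end touching first: ease on a little
    while z>18.5 and d<6:
        z-=.5; robot.move_linear(*f(z),max_speed=20); d=robot.get_contact_force()[2]-f0
    print("eased",z,d)
robot.move_gripper(50); print(robot.get_contact_force())
a,q=f(z); robot.move_linear(a+[0,0,120],max_speed=120)
robot.goto([450,-60,300],down(ut)); robot.sleep(.2)
s=robot.capture("scene")
cv2.imwrite("pics/s6.png",cv2.resize(s["image"][130:350,60:440],None,fx=2,fy=2))
w=robot.silhouettes("pin",s)[0];print(w["score"],w["extent"],proj(s,[[438,158,19]]))
print(robot.get_t())
E
```

```text
21.0 1.5140603975400142 [-0.02202311  0.06254307 -0.02147518]
eased 20.0 10.021897210146584
[-0.00681598 -0.61845636  0.67868192]
0.9 [292.9, 203.8, 360.2, 214.5] [[328.71264362 209.68602341]]
32.6917
```

View pics/s6.png

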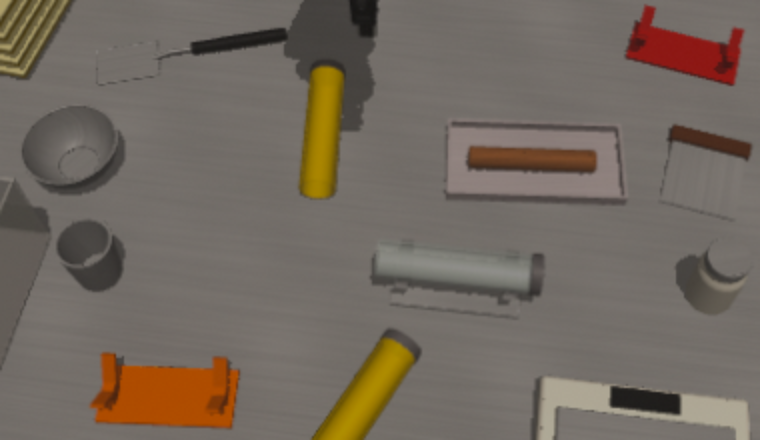

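The pin lies flat in the tray at about (532,159), the tube is in its cradle with its mouth to the left as before, and the dishes and utensils are where they were. Handing in.

```bash
python3 -c "
from workcell import robot
print(robot.close_job())"
```

```text
the job is handed in; nothing more can be done
None
```

The job is handed in, at about 33 s on the robot's clock: the pin lies flat in the tray, the tube is back in its cradle with its mouth facing as before, and the last picture shows the bystanders in place. The pin slid out about 90 mm rather than the 60 mm I aimed for, but it did not fall out.

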